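# Press a stencil onto a practice board through the guard window

### The job

With closed fingertips, push the practice board along its rails until it is fully home against the stop of the press. Then reach down through the window in the guard over the lever, press the lever all the way down, hold it there for two seconds and let it come back up. Never touch the guard, do not lift the board, and leave everything else on the table where it is.

Things in the scene. Friction and masses are not known exactly. Their poses are not given: they have to be found in the camera images.
- press: Fixed hand press for transferring stencils. Origin on the table, mid-width of its 210 mm wide bed; x = the way the board slides home (level, away from the open front), y to its left, z up. The bed is 10 mm thick, from x = -95 to +140 mm; two rails along x, 24 mm high, 95 mm apart, guide the board to a fixed stop face at x = +45 mm.
- board_center (a point): Middle (half-way up) of the loose plywood practice board between the rails: 150 long (x), 90 wide, 14 mm thick, about 0.13 kg, underside 10 mm above the table, slides easily (1 N). Fully home it touches the stop: middle at press x = -30 mm, near edge at -105 mm, 10 mm in front of the bed. It starts 25 to 50 mm short of that, so the near edge always overhangs bare table.
- lever_pad (a point): Middle of the top face of the lever's black paddle (40 mm wide, 36 mm long), under the guard window, 133 mm above the table at rest. The lever points towards the open front of the press; its hinge is 80 mm behind the paddle (press x = +100 mm, 122 mm above the table).
- lever (a joint): Lever angle: 0 at rest (up), 0.30 rad fully down at its stop, where the paddle is about 23 mm lower than at rest. A spring returns it: about 3 N at the paddle to start it, about 7 N fully down.
- guard: Fixed white sheet-metal guard (frame), a hood over the lever. Origin on the table below the middle of its window, axes along the press's. From x = -52 to +108 mm, 196 mm wide in y; level top 150 mm above the table, 4 mm thick. The front wall starts 70 mm above the table; the board passes under it. Set anew each time, up to 8 mm off the lever each way.
- window (a point): Middle of the guard's rectangular window, at the top face (150 mm above the table). The opening is 80 mm in x and 90 mm in y (press axes) and lies over the paddle.
- ink_a: Bystander, leave alone: black ink bottle, 32 mm across, 80 mm tall, left of the press. Origin at the middle of its underside.
- ink_b: Bystander, leave alone: amber ink bottle, 32 mm across, 80 mm tall, right of the press. Origin at the middle of its underside.
- tin: Bystander, leave alone: aluminium ointment tin, 58 mm across, 35 mm tall, left of the press. Origin at the middle of its underside.
- tape: Bystander, leave alone: roll of tape lying flat, 68 mm across, 24 mm tall, right of the press. Origin at the middle of its underside.
- cup: Bystander, leave alone: white cup, 72 mm across, 85 mm tall, far out on the left. Origin at the middle of its underside.
- pen: Bystander, leave alone: dark pen-shaped machine lying flat, 122 mm long, 22 mm thick, far out on the right. Origin at the middle of its underside.
- spare: Bystander, leave alone: spare plywood board lying flat on the table far out on the left, 130 x 80 x 12 mm. Origin at the middle of its underside.

How it is judged:
By the outcome, as a careful person would: the job done as asked, in the order asked, and still so for the second after the job is handed in, with the robot touching nothing.
It also fails if it takes over 54 s, if anything falls off the work surface, if the arm or the gripper's body presses on something with over 40 N, if the wrist force passes 120 N, or if a joint passes its speed limit or range.

### The arm

A 6-joint arm with a two-finger parallel gripper is mounted at the origin on the work surface. World frame = base frame: x ahead of the robot, y to its left, z up, the work surface at z = 0. Lengths are in mm, angles in rad, forces in N, time in s.
With the tool pointing down it reaches from about 350 to 875 mm from the base axis. Payload 4.2 kg.
Tool frame: the origin (TCP) lies at the very end of the fingers, on their centre line; the grasp point (between the pads) lies 19 mm behind it; z points along the fingers, y is the direction in which the jaws open and shut (so a half turn about z gives the same grasp; the last joint's range is limited). The gripper opens to 85 mm and grips with 20 to 120 N. Pads are 22 mm wide; open, the fingers measure 114 mm over their backs; the gripper's body (76 mm by 85 mm) begins 54 mm behind the grasp point. The pads swing forward as they close: fully open they stand 13 mm farther back than shut.
Start: joints at [-0.96, 0.385, 0.008, 0, -1.194, -0.259], TCP at [215.382, -586.694, 231.312] pointing down, gripper open.
Joint ranges: [-3.14, 3.14], [-1.21, 2.06], [-1.07, 1.41], [-3.16, 2.05], [-2.99, -0.16], [-3.1, 3.1]. Speed limits (rad/s): [2.79, 2.79, 3.14, 3.14, 3.14, 3.14].

### API

Orientations are given as a unit quaternion [x, y, z, w].
In Python, from bench import arm gives the robot as it stands.
- The arm moves only by the tool apply_moves, never from a script. Its argument "plan" is one flat list of numbers, 5 for each row, row after row: the gripper's target within -1 to 1 (shut at 1, half-way at 0, fully open at -1), then the shift along the world's x, y, z in m, then the turn about the world's z in degrees. A call has 1 to 8 rows; each row is the pose to reach, as a shift and turn from the pose commanded when the call began; what a row does not reach only later rows make up. A row lasts 1/12 s, in which the tool goes at most 41.7 mm and 7.16 degrees, less where a joint would pass 70% of its speed; a pose out of reach is approached as far as the arm can. A call with a gripper value outside its range is refused whole. The fingers move at their own pace and stop on an object; the grip force is fixed at half the most. Time passes only in rows, so rows that repeat a pose let the fingers close. It gives the time, the measured TCP pose, the force and the opening at its end, in the units of the state.
- arm.read_state(): the state, without advancing time (a new reading comes with each control period).
- arm.get_image(name): name is "scene" or "top" or "wrist"; returns a dict with "color" (384x512x3 uint8, red, green, blue), "range_z" (384x512 float32, mm along the optical axis (not along the pixel's ray), 0 where there is no reading), "camera_matrix" (3x3 intrinsics, pixels), "camera_from_world" (4x4, takes a point from world to camera coordinates); the wrist camera has in their place "mount" (4x4, takes a point from camera to tool coordinates, whose origin is the TCP and whose axes are the flange's). Camera axes: x right, y down, z forward; pixel columns grow to the right and rows downward; lengths in mm; the calibration is good to about 2 mm. A picture is of the moment at which its call begins: read the wrist's pose just before it.
- arm.job_done(): hands the job in, once; it reports no verdict.
The state is a dict: "clock": time; "joints": joint angles; "joint_vel": joint speeds; "joint_efforts": joint torques, N m; "position": TCP position; "ee_rot": TCP orientation; "contact_force": force on the tool from outside, world axes, zero at the start; "wrist_torque": the same for the moment, N m; "gripper_width": finger opening in mm.
Only numpy, scipy, OpenCV 4.12 (cv2) and the standard library are available. Lean on these libraries where they do the work, as an engineer would, in place of code of your own. Each camera call takes 0.05 s, during which the arm holds its last target.

## Working session

There is one attempt and no reset: what is moved stays moved. The work goes in short steps, Python scripts to look and compute and a tool call to move; the robot and the scene stay as the last step left them, time stands still between calls to the robot, and variables do not carry over. Pictures are saved under pics/ and viewed, and the job is handed in when it is done.

Besides the shell and the picture viewer there is one more tool, called after "Call:" in YAML: its name, and indented under it one key for each argument. apply_moves: Moves the arm, as the interface text tells. Its arguments: {"type":"object","properties":{"plan":{"type":"array","items":{"type":"number"}}},"required":["plan"]}

```bash
ls; mkdir -p pics
python3 - <<'E'
from bench import arm
import cv2, numpy as np
s=arm.read_state(); print(s)
for n in ("scene","top"):
    d=arm.get_image(n); np.savez(f"{n}0.npz",**d)
    cv2.imwrite(f"pics/{n}0.png",cv2.resize(d["color"][:,:,::-1],(800,600),interpolation=cv2.INTER_CUBIC))
    print(n,d["camera_matrix"].round(1).tolist(),d["camera_from_world"].round(3).tolist())
E
```

```text
pics
{'clock': 0.0, 'joints': array([-9.60417897e-01,  3.85581993e-01,  6.62379142e-03, -5.02727598e-04,
       -1.19400433e+00, -2.58612346e-01]), 'joint_vel': array([ 0.00026264,  0.0002387 ,  0.00010114, -0.00082808,  0.00071201,
        0.00099413]), 'joint_efforts': array([-1.06206418e-03, -3.92292345e+01,  1.88405085e+01,  4.18628097e+00,
       -4.61609088e-03, -9.70625052e-06]), 'position': array([ 215.17159763, -586.16933283,  230.20488368]), 'ee_rot': array([-1.74886207e-01,  9.84588029e-01,  1.08080874e-03, -2.44012108e-04]), 'contact_force': array([ 0.34105056, -0.24646084, -0.65434773]), 'wrist_torque': array([-0.00156394,  0.01476702, -0.00992571]), 'gripper_width': 85.58033971956417}
scene [[362.6, 0.0, 246.7], [0.0, 362.6, 190.8], [0.0, 0.0, 1.0]] [[0.854, 0.521, -0.006, -490.188], [0.344, -0.573, -0.744, -118.64], [-0.391, 0.633, -0.668, 1350.858], [0.0, 0.0, 0.0, 1.0]]
top [[351.8, 0.0, 258.5], [0.0, 351.8, 192.9], [0.0, 0.0, 1.0]] [[0.026, -1.0, 0.001, -35.529], [-0.987, -0.026, -0.159, 587.051], [0.158, 0.003, -0.987, 1077.426], [0.0, 0.0, 0.0, 1.0]]
```

View pics/scene0.png

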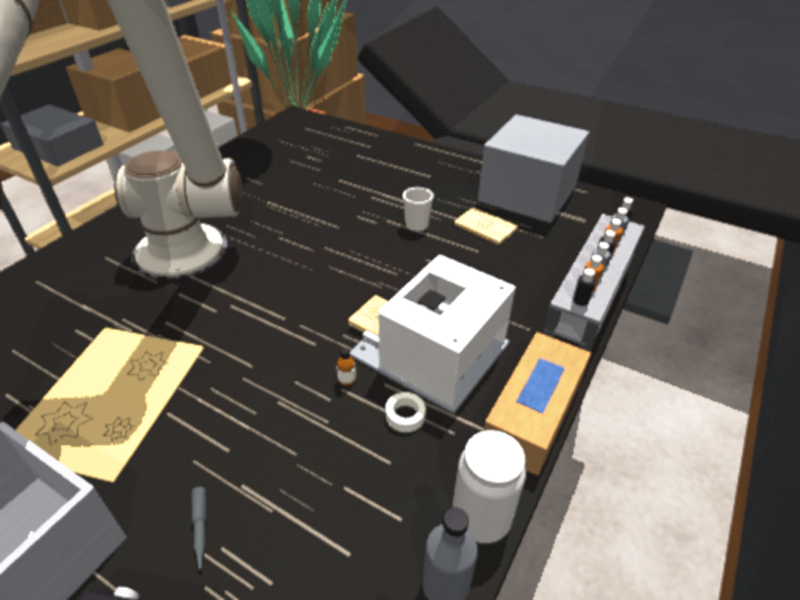

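View pics/top0.png

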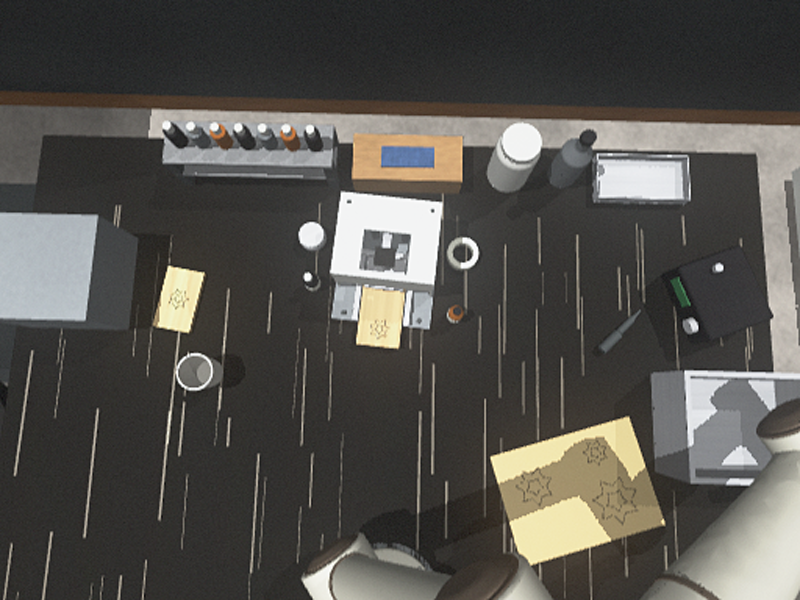

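The top view shows the press around (385,270) with its front facing the robot and the board's near edge at about (378,347). The window is at about (385,252), with the dark paddle under it. Next I'll measure these.

```bash
cat > h.py <<'E'
import numpy as np, cv2
def cloud(d):
    K=d["camera_matrix"];T=d["camera_from_world"];z=d["range_z"].astype(float)
    v,u=np.mgrid[:384,:512]
    P=np.stack([(u-K[0,2])/K[0,0]*z,(v-K[1,2])/K[1,1]*z,z],-1)
    return (P-T[:3,3])@T[:3,:3]   # R^T (p-t)
def ray_plane(d,uv,h):
    K=d["camera_matrix"];T=d["camera_from_world"];R=T[:3,:3];c=-R.T@T[:3,3]
    uv=np.atleast_2d(uv).astype(float)
    r=np.c_[(uv[:,0]-K[0,2])/K[0,0],(uv[:,1]-K[1,2])/K[1,1],np.ones(len(uv))]@R
    return c+r*((h-c[2])/r[:,2])[:,None]
E
python3 - <<'E'
import numpy as np,cv2
from h import *
for n in("top","scene"):
    d=dict(np.load(n+"0.npz")); P=cloud(d); C=d["color"]; hsv=cv2.cvtColor(C,cv2.COLOR_RGB2HSV)
    near=(P[...,0]>380)&(P[...,0]<800)&(abs(P[...,1])<200)&(d["range_z"]>0)
    m=(near&(P[...,2]>143)&(P[...,2]<158)).astype(np.uint8)
    cs,hi=cv2.findContours(m,cv2.RETR_CCOMP,cv2.CHAIN_APPROX_NONE)
    for c,h in zip(cs,hi[0]):
        if cv2.contourArea(c)<60: continue
        w=ray_plane(d,c[:,0],150)
        r=cv2.minAreaRect(w[:,:2].astype(np.float32)); print(n,"hole" if h[3]>=0 else "outer",r,cv2.boundingRect(c))
    print("z med",np.median(P[...,2][m>0]))
    b=(near&(hsv[...,0]>10)&(hsv[...,0]<32)&(hsv[...,1]>70)&(hsv[...,2]>90)&(abs(P[...,2]-24)<9)).astype(np.uint8)
    cs,_=cv2.findContours(b,cv2.RETR_EXTERNAL,cv2.CHAIN_APPROX_NONE); 
    for c in cs:
        if cv2.contourArea(c)<60: continue
        w=ray_plane(d,c[:,0],24); print(n,"board",cv2.minAreaRect(w[:,:2].astype(np.float32)),w[:,0].min(),np.median(P[...,2][b>0]))
    if n=="top":
        img=cv2.resize(C[115:230,200:300,::-1],None,fx=6,fy=5.2,interpolation=cv2.INTER_CUBIC); cv2.imwrite("pics/topcrop.png",img)
        # paddle: inside the window
        q=near&(C.max(-1)<60)&(P[...,2]>100)&(P[...,2]<142); 
        vs,us=np.nonzero(q); print("paddle px",len(vs),us.min(),us.max(),vs.min(),vs.max(),np.median(P[q],0))
        print(np.round(P[150:176:2,230:264:2,2]).astype(int))
    else:
        img=cv2.resize(C[150:270,210:345,::-1],None,fx=5,fy=5,interpolation=cv2.INTER_CUBIC); cv2.imwrite("pics/scenecrop.png",img)
E
```

```text
top outer ((694.75390625, 16.1888427734375), (195.7464141845703, 161.57376098632812), 85.10984802246094) (211, 122, 72, 60)
top hole ((667.084228515625, 18.374008178710938), (95.2367935180664, 84.7083740234375), 85.1860122680664) (229, 145, 35, 32)
z med 148.95790836743325
top board ((559.137939453125, 37.917236328125), (72.77054595947266, 118.48991394042969), 83.61674499511719) 503.7716369056777 23.145911836732516Traceback (most recent call last):
  File "<stdin>", line 22, in <module>
    return umr_minimum(a, axis, None, out, keepdims, initial, where)
ValueError: zero-size array to reduction operation minimum which has no identity
```

View pics/topcrop.png

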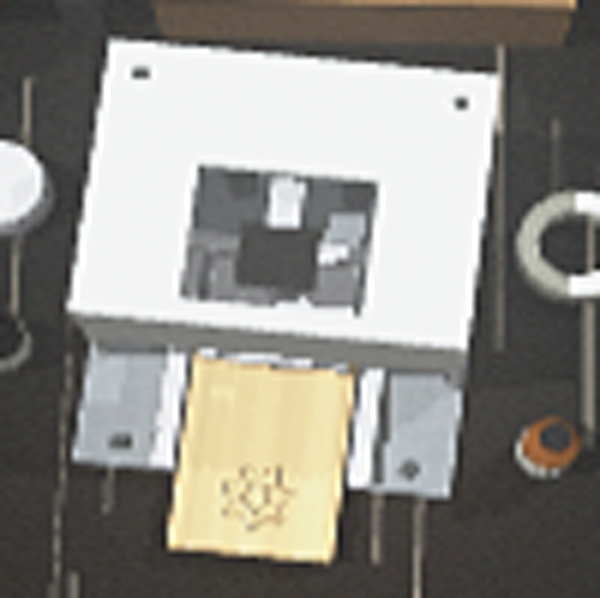

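Run:
```python
import numpy as np,cv2
from h import *
d=dict(np.load("top0.npz")); P=cloud(d); C=d["color"]; hsv=cv2.cvtColor(C,cv2.COLOR_RGB2HSV)
print(np.round(P[144:178:2,228:268:2,2]).astype(int))
print(C.max(-1)[144:178:2,228:268:2])
near=(P[...,0]>380)&(P[...,0]<800)&(abs(P[...,1])<200)
b=(near&(hsv[...,0]>10)&(hsv[...,0]<32)&(hsv[...,1]>70)&(hsv[...,2]>90)&(abs(P[...,2]-24)<9)).astype(np.uint8)
for v in range(180,228,4):
    u=np.nonzero(b[v])[0]; 
    if len(u): w=ray_plane(d,[[u.min()-.5,v],[u.max()+.5,v]],24); print(v,u.min(),u.max(),w[:,:2].round(1).tolist())
for u in range(228,262,3):
    v=np.nonzero(b[:,u])[0]
    if len(v): print(u,v.min(),v.max(),ray_plane(d,[[u,v.max()+.5]],24)[0,:2].round(1))
m=(near&(P[...,2]>143)&(P[...,2]<158)).astype(np.uint8)
cs,hi=cv2.findContours(m,cv2.RETR_CCOMP,cv2.CHAIN_APPROX_NONE)
for c in cs:
    if cv2.contourArea(c)>60: print(cv2.boxPoints(cv2.minAreaRect(ray_plane(d,c[:,0],150)[:,:2].astype(np.float32))))
d=dict(np.load("scene0.npz"))
img=cv2.resize(d["color"][150:270,210:345,::-1],None,fx=5,fy=5,interpolation=cv2.INTER_CUBIC); cv2.imwrite("pics/scenecrop.png",img)
```

```text
[[ 149  151  148  152  148  145  151  144  146  150  149  150  150  145
   146  147  150  153  149  146]
 [ 148  153  147  146  148  144  148  152  150  150  150  152  147  146
   149  153  151  151  152  149]
 [ 148  154  150   11   10   59   63   30    6  127  124  128  145  146
   146  152  146  150  149  145]
 [ 149  150  150    7    6   32   42   20   10  127  128  125    8    6
     6   62   66   10  150  149]
 [ 149  150   12    9    6   10   15   13   14  124  126  124    9    9
    13   42   41    8  148  150]
 [ 151  146   11    9    7   13    9    5    8  125  125  127    8    5
    12   13   13    6  146  152]
 [ 149  150    9   10    7    7    8    6  125  127  128   13    6    9
    10    8    5  150  148  149]
 [ 150  152   10   10   10    7  129  131  128  131  128  129    9    6
    10    8   12  145  147 1157]
 [ 147  152   27   24   23   27  132  134  129  133  135  133  131    7
     8    7    3  150  149  149]
 [ 154  151   28   27   28   29  131  132  131  132  138  131  130   26
    25   23   28  147  150  147]
 [ 151  147   23   11   50   46  132  132  131  13
[... 2357 characters left out ...]
0 256 [[552.6, 73.0], [554.9, -14.6]]
208 231 255 [[539.6, 69.2], [541.7, -11.7]]
212 231 256 [[526.6, 68.7], [528.8, -15.3]]
216 231 254 [[513.7, 68.2], [515.7, -9.2]]
220 235 255 [[501.1, 54.8], [502.9, -12.8]]
228 213 219 [502.2  75.8]
231 190 218 [505.6  66.3]
234 184 215 [515.6  57. ]
237 185 220 [499.7  46.7]
240 185 213 [522.6  37.8]
243 185 216 [513.1  27.8]
246 186 221 [497.2  17.7]
249 186 209 [536.3   9.2]
252 186 187 [608.8   1.6]
255 192 221 [498.  -11.3]
258 186 194 [586.2 -18.6]
[[605.91785  -74.44137 ]
 [766.90344  -88.214836]
 [783.58997  106.81905 ]
 [622.6044   120.59252 ]]
[[620.88324  -25.522001]
 [705.2928   -32.63082 ]
 [713.2852    62.27002 ]
 [628.8757    69.37884 ]]
```

View pics/scenecrop.png

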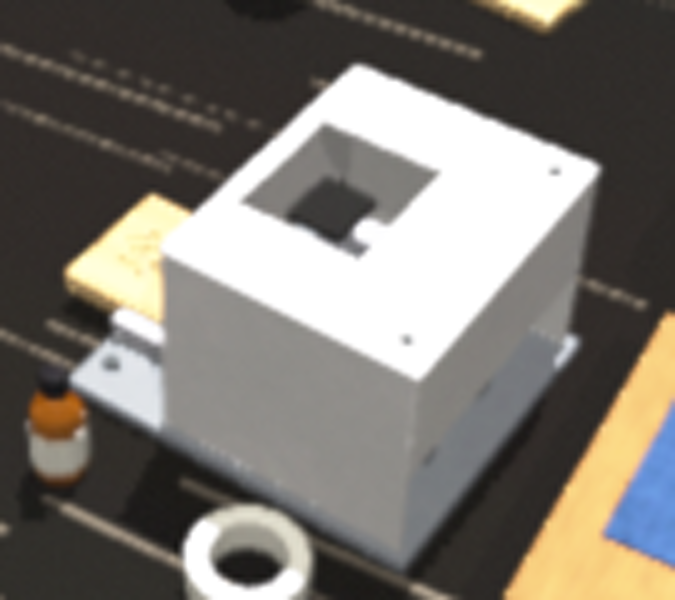

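Run:
```python
import numpy as np,cv2
from h import *
from bench import arm
d=dict(np.load("top0.npz")); P=cloud(d); C=d["color"]; hsv=cv2.cvtColor(C,cv2.COLOR_RGB2HSV)
m=np.zeros((384,512),np.uint8); m[150:174,232:262]=((C.max(-1)<101)&(P[...,2]>118)&(P[...,2]<142))[150:174,232:262]
cs,_=cv2.findContours(m,cv2.RETR_EXTERNAL,cv2.CHAIN_APPROX_NONE)
for c in cs:
    if cv2.contourArea(c)>20: print("paddle",cv2.boundingRect(c),cv2.minAreaRect(ray_plane(d,c[:,0],133)[:,:2].astype(np.float32)),np.median(P[m>0],0), ray_plane(d,[[np.nonzero(m)[1].mean(),np.nonzero(m)[0].mean()]],133))
print("tall", np.percentile(P[...,2][(P[...,0]>150)&(P[...,0]<560)&(P[...,1]>-620)&(P[...,1]<160)],[50,99,99.9]))
# bed front edge px columns left/right of rails
g=cv2.cvtColor(C,cv2.COLOR_RGB2GRAY)
for u in (216,219,222,225,267,270,273): 
    col=g[185:222,u].astype(int); k=np.argmin(np.diff(col)[8:])+8; print(u,185+k+.5,ray_plane(d,[[u,185+k+.5]],10)[0,:2].round(1),col[k-1:k+3])
# board near edge
for u in range(229,256,4):
    col=g[210:235,u].astype(int); k=np.argmin(np.diff(col)); print("b",u,210+k+.5,ray_plane(d,[[u,210+k+.5]],24)[0,:2].round(1),col[max(0,k-2):k+3])
w=arm.get_image("wrist"); print(w["mount"].round(3).tolist(),w["camera_matrix"].round(1).tolist()); print(np.array(w["range_z"]).max())
```

```text
paddle (239, 157, 15, 14) ((661.84716796875, 19.500261306762695), (39.76438903808594, 36.53567886352539), 85.04293060302734) [661.08401653  19.32155542 131.82406995] [[661.07157304  19.60639485 133.        ]]
tall [4.87331269e-01 1.15689124e+03 1.15689124e+03]
216 203.5 [554.8 118.6] [176 161 103  52]
219 204.5 [551.8 108.6] [195 140  55  54]
222 204.5 [552.   98.7] [183 142  69  57]
225 204.5 [552.3  88.9] [236 192  92  57]
267 209.5 [539.4 -49.4] [196 146  67  60]
270 209.5 [539.7 -59.2] [188 176 129 103]
273 210.5 [536.6 -69.1] [192 135  56  64]
b 229 220.5 [499.   72.5] [230 223 143  48  55]
b 233 220.5 [499.4  59.6] [225 234 178  50  53]
b 237 221.5 [496.5  46.6] [231 221 144  50  54]
b 241 221.5 [496.8  33.7] [233 240 186  48  54]
b 245 221.5 [497.2  20.9] [227 230 196 103  53]
b 249 222.5 [494.3   7.9] [233 243 190  49  58]
b 253 222.5 [494.6  -5. ] [234 239 194  71  54]
[[0.0, -0.958, -0.286, 73.931], [1.0, 0.0, -0.001, -0.247], [0.001, -0.286, 0.958, -141.808], [0.0, 0.0, 0.0, 1.0]] [[338.5, 0.0, 258.0], [0.0, 338.5, 190.3], [0.0, 0.0, 1.0]]
1122.1667
```

The paddle centre is at (661.5, 19.5) and measures 40×36.5 mm, which matches. The window centre is (667, 18.5) and the press yaw is −4.9°. The board's near edge is at x≈497 and its home position at x≈537, so it is about 40 mm short. Next I'll move in front of the board, shutting the gripper on the way.

Call:
apply_moves:
  plan: [1,0.01,0.025,0,-1,1,0.024,0.06,0,-3,1,0.038,0.098,0,-5,1,0.052,0.136,0,-7,1,0.066,0.174,0,-9,1,0.08,0.212,0,-11,1,0.094,0.25,0,-13,1,0.108,0.285,0,-14]

```text
clock: 0.82
position: [323.2, -299.6, 231.2]
ee_rot: [-0.053, 0.999, 0.0, 0.0]
contact_force: [1.5, -0.8, -0.8]
gripper_width: 0.3
```

Call:
apply_moves:
  plan: [1,0.014,0.038,0,-2,1,0.028,0.076,0,-4,1,0.045,0.114,0,-6,1,0.065,0.152,0,-8,1,0.085,0.19,0,-10,1,0.1,0.23,0,-11,1,0.113,0.27,0,-11,1,0.122,0.295,0,-11]

```text
clock: 1.48
position: [445.9, -3.9, 231.4]
ee_rot: [0.041, 0.999, 0.0, 0.0]
contact_force: [0.1, 0.2, -0.1]
gripper_width: -0.2
```

Call:
apply_moves:
  plan: [1,0.007,0.02,0,0,1,0.014,0.04,0,0,1,0.014,0.043,0,0,1,0.014,0.043,0,0]

```text
clock: 1.82
position: [459.3, 37.2, 230.9]
ee_rot: [0.041, 0.999, -0.0, -0.0]
contact_force: [0.1, 0.2, -0.1]
gripper_width: -0.1
```

Run:
```python
from bench import arm
import cv2,numpy as np
s=arm.read_state(); print({k:np.round(s[k],3) for k in("clock","joints","position","ee_rot","contact_force","gripper_width")})
d=arm.get_image("wrist"); np.savez("w1.npz",pos=s["position"],q=s["ee_rot"],**d)
cv2.imwrite("pics/w1.png",d["color"][:,:,::-1])
```

```text
{'clock': np.float64(1.817), 'joints': array([ 0.435,  0.103, -0.375, -0.   , -1.094, -2.088]), 'position': array([459.263,  37.151, 230.929]), 'ee_rot': array([ 0.041,  0.999, -0.   , -0.   ]), 'contact_force': array([ 0.102,  0.238, -0.083]), 'gripper_width': np.float64(-0.055)}
```

View pics/w1.png

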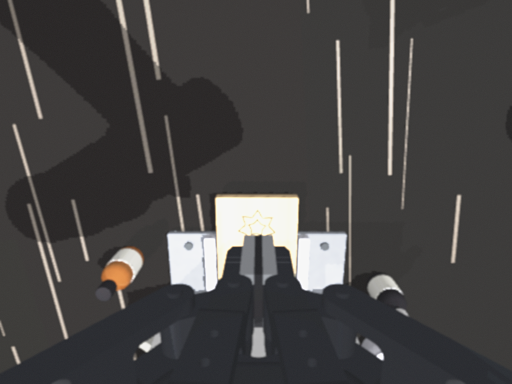

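The wrist view shows the board's near edge at row 195, columns 215–299, centred on the fingers at column 258. I'll check that edge from here and measure how the closed fingers widen behind the tip.

```bash
cat >> h.py <<'E'
from scipy.spatial.transform import Rotation as Ro
def wrist(d,pos,q):
    T=np.eye(4);T[:3,:3]=Ro.from_quat(q).as_matrix();T[:3,3]=pos
    d=dict(d); d["camera_from_world"]=np.linalg.inv(T@d["mount"]); return d,T
E
python3 - <<'E'
import numpy as np
from h import *
f=dict(np.load("w1.npz")); d,T=wrist(f,f["pos"],f["q"]); P=cloud(d)
print("near edge",ray_plane(d,[[222,194.5],[258,194.5],[293,194.5]],24).round(1).tolist())
print("bed front",ray_plane(d,[[180,232],[335,232]],10).round(1).tolist())
print("board sides @215",ray_plane(d,[[215.5,205],[298.5,205]],24).round(1).tolist())
L=(P-T[:3,3])@T[:3,:3]; z=f["range_z"]
ok=(z>0)&(abs(L[...,2]+60)<75)&(P[...,2]>170)
for a in range(-130,6,10):
    m=ok&(L[...,2]>=a)&(L[...,2]<a+10)
    if m.sum(): print(a,m.sum(),"x",L[m][:,0].min().round(),L[m][:,0].max().round(),"y",L[m][:,1].min().round(),L[m][:,1].max().round())
E
```

```text
near edge [[491.1, -5.4, 24.0], [494.2, 33.3, 24.0], [497.3, 71.0, 24.0]]
bed front [[536.7, -61.1, 10.0], [551.4, 118.3, 10.0]]
board sides @215 [[502.4, -13.8, 24.0], [509.8, 76.3, 24.0]]
-90 6193 x 9.0 19.0 y -59.0 56.0
-80 11325 x -1.0 19.0 y -59.0 57.0
-70 6865 x -8.0 19.0 y -51.0 50.0
-60 7749 x -10.0 15.0 y -42.0 41.0
-50 2883 x -12.0 15.0 y -35.0 33.0
-40 1055 x -11.0 13.0 y -16.0 15.0
-30 846 x 7.0 12.0 y -14.0 13.0
-20 710 x 7.0 12.0 y -14.0 13.0
-10 324 x 7.0 12.0 y -14.0 12.0
```

Call:
apply_moves:
  plan: [1,0,0,-0.025,0,1,0,0,-0.06,0,1,0,0,-0.09,0,1,0,0,-0.12,0,1,0,0,-0.145,0,1,0,0,-0.165,0,1,0,0,-0.18,0,1,0,0,-0.19,0]

```text
clock: 2.53
position: [458.0, 34.5, 39.8]
ee_rot: [0.043, 0.999, -0.001, -0.001]
contact_force: [-0.7, 0.3, -0.4]
gripper_width: -0.3
```

Call:
apply_moves:
  plan: [1,0,0,-0.01,0,1,0,0,-0.02,0,1,0,0,-0.028,0,1,0,0,-0.029,0,1,0,0,-0.029,0]

```text
clock: 2.95
position: [459.1, 35.5, 12.1]
ee_rot: [0.043, 0.999, -0.0, -0.0]
contact_force: [0.7, 0.1, 0.9]
gripper_width: -0.1
```

Call:
apply_moves:
  plan: [1,0.008,-0.001,0,0,1,0.016,-0.001,0,0,1,0.021,-0.002,0,0,1,0.025,-0.002,0,0,1,0.029,-0.002,0,0,1,0.034,-0.003,0,0,1,0.039,-0.003,0,0,1,0.044,-0.004,0,0]

```text
clock: 3.62
position: [503.7, 32.3, 12.2]
ee_rot: [0.042, 0.999, -0.0, -0.0]
contact_force: [-0.3, -1.2, 0.6]
gripper_width: -0.0
```

Call:
apply_moves:
  plan: [1,0.004,0,0,0,1,0.008,-0.001,0,0,1,0.011,-0.001,0,0,1,0.013,-0.001,0,0,1,0.015,-0.001,0,0,1,0.015,-0.001,0,0]

```text
clock: 4.12
position: [518.9, 31.4, 12.3]
ee_rot: [0.042, 0.999, 0.0, 0.0]
contact_force: [-0.3, -0.2, -0.6]
gripper_width: -0.1
```

Call:
apply_moves:
  plan: [1,0.002,0,0,0,1,0.003,0,0,0,1,0.004,0,0,0]

```text
clock: 4.37
position: [522.5, 31.3, 12.3]
ee_rot: [0.042, 0.999, 0.0, 0.0]
contact_force: [-0.7, -0.2, 0.6]
gripper_width: -0.1
```

Call:
apply_moves:
  plan: [1,0.001,0,0,0,1,0.002,0,0,0,1,0.002,0,0,0]

```text
clock: 4.62
position: [524.7, 31.4, 12.3]
ee_rot: [0.042, 0.999, 0.0, 0.0]
contact_force: [-0.2, 0.5, -1.2]
gripper_width: -0.1
```

Run:
```python
from bench import arm
import cv2,numpy as np
from h import *
s=arm.read_state(); print({k:np.round(s[k],3) for k in("clock","position","contact_force")})
d=arm.get_image("wrist"); np.savez("w2.npz",pos=s["position"],q=s["ee_rot"],**d)
cv2.imwrite("pics/w2.png",d["color"][:,:,::-1])
d=arm.get_image("top"); np.savez("top2.npz",**d)
cv2.imwrite("pics/top2.png",cv2.resize(d["color"][115:230,200:300,::-1],None,fx=6,fy=5.2,interpolation=cv2.INTER_CUBIC))
```

```text
{'clock': np.float64(4.617), 'position': array([524.677,  31.364,  12.338]), 'contact_force': array([-0.157,  0.5  , -1.199])}
```

View pics/w2.png

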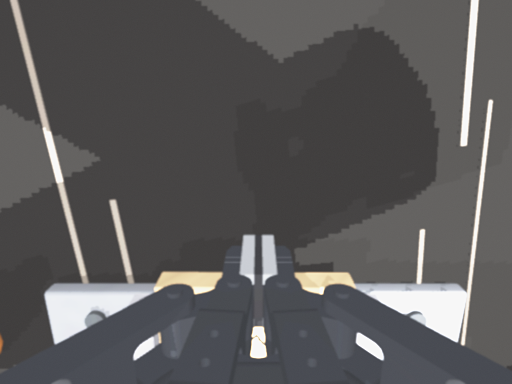

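View pics/top2.png

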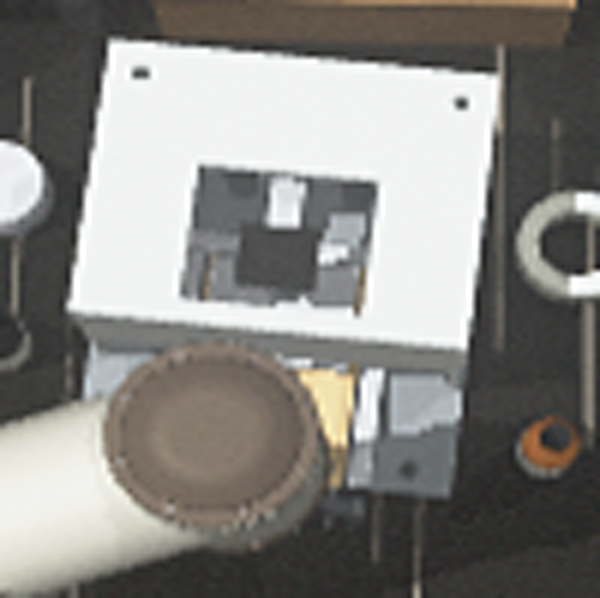

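The board is now near home: its near edge is at row 272 and the bed front at row 284. I'll advance in millimetre steps until the force rises.

Call:
apply_moves:
  plan: [1,0.001,0,0,0,1,0.001,0,0,0]

```text
clock: 4.88
position: [525.3, 31.3, 12.3]
ee_rot: [0.042, 0.999, -0.0, -0.0]
contact_force: [-1.4, 0.4, 0.8]
gripper_width: 0.1
```

Call:
apply_moves:
  plan: [1,0.001,0,0,0,1,0.001,0,0,0]

```text
clock: 5.05
position: [526.3, 31.2, 12.3]
ee_rot: [0.042, 0.999, -0.0, -0.0]
contact_force: [-1.4, -1.2, 0.3]
gripper_width: 0.0
```

Run:
```python
from h import *
f=dict(np.load("w2.npz")); d,T=wrist(f,f["pos"],f["q"])
g=cv2.cvtColor(f["color"],cv2.COLOR_RGB2GRAY).astype(int)
for u,h in((190,24),(320,24),(75,10),(440,10)):
    k=240+np.argmax(np.diff(g[240:310,u])); w=ray_plane(d,[[u,k+.5]],h)[0]; rel=w[:2]-[641.6,21.2]; print(u,k,w.round(1),"press x",rel@[.9964,-.0852])
```

```text
190 271 [524.    1.3  24. ] press x -115.4613063883468
320 271 [528.7  57.3  24. ] press x -115.55393152024088
75 282 [533.2 -59.   10. ] press x -101.22799601229713
440 283 [548.5 117.2  10. ] press x -100.97535450969006
```

Call:
apply_moves:
  plan: [1,0.001,0,0,0,1,0.001,0,0,0]

```text
clock: 5.22
position: [526.3, 31.1, 12.2]
ee_rot: [0.042, 0.999, -0.0, -0.001]
contact_force: [-4.3, 1.4, 4.7]
gripper_width: -0.1
```

Call:
apply_moves:
  plan: [1,0.001,0,0,0,1,0.001,0,0,0]

```text
clock: 5.38
position: [526.3, 31.0, 12.1]
ee_rot: [0.043, 0.999, -0.001, -0.002]
contact_force: [-6.1, 2.0, 4.7]
gripper_width: -0.2
```

Call:
apply_moves:
  plan: [1,0.001,0,0,0,1,0.001,0,0,0]

```text
clock: 5.55
position: [526.3, 30.9, 12.0]
ee_rot: [0.043, 0.999, -0.001, -0.003]
contact_force: [-8.5, 3.6, 6.8]
gripper_width: -0.2
```

The arm stopped firmly at x=526.3 with about 9 N. I'll check the board's edge against the bed front to be sure this is the stop and not a jam on the rails.

Run:
```python
from bench import arm
from h import *
s=arm.read_state()
f=arm.get_image("wrist"); np.savez("w3.npz",pos=s["position"],q=s["ee_rot"],**f)
d,T=wrist(f,s["position"],s["ee_rot"])
g=cv2.cvtColor(f["color"],cv2.COLOR_RGB2GRAY).astype(int)
for u,h in((180,24),(190,24),(320,24),(335,24),(75,10),(125,10),(390,10),(440,10)):
    k=240+np.argmax(np.diff(g[240:310,u])); w=ray_plane(d,[[u,k+.5]],h)[0]; rel=w[:2]-[641.6,21.2]; print(u,k,g[k-1:k+3,u],w.round(1),"press x",(rel@[.9964,-.0852]).round(1))
cv2.imwrite("pics/w3.png",cv2.resize(f["color"][230:330,30:490,::-1],None,fx=1.7,fy=4,interpolation=cv2.INTER_CUBIC))
f=arm.get_image("scene"); cv2.imwrite("pics/s3.png",cv2.resize(f["color"][150:270,210:345,::-1],None,fx=5,fy=5,interpolation=cv2.INTER_CUBIC))
```

```text
180 272 [ 81 137 196 204] [525.7  -3.5  24. ] press x -113.4
190 271 [ 61  80 143 203] [525.6   0.8  24. ] press x -113.9
320 272 [ 74 133 201 223] [530.8  56.7  24. ] press x -113.5
335 272 [ 96 138 198 221] [531.3  63.2  24. ] press x -113.5
75 280 [ 66  89 128 151] [533.5 -59.   10. ] press x -100.9
125 280 [ 64  90 131 154] [535.5 -35.   10. ] press x -100.9
390 281 [103 136 170 181] [546.7  92.3  10. ] press x -100.6
440 280 [ 84  89 129 167] [548.2 116.2  10. ] press x -101.2
```

View pics/w3.png

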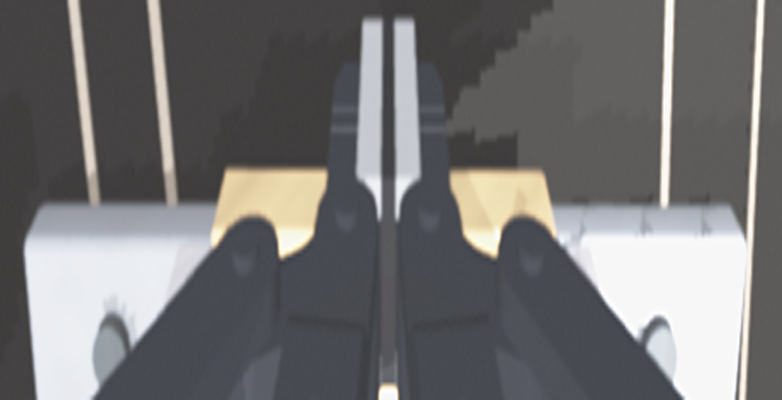

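View pics/s3.png

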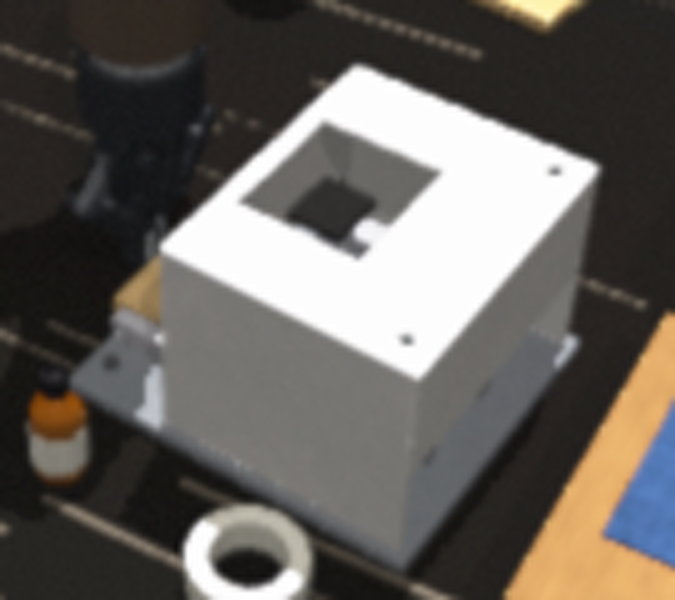

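The rows I picked are the lower edges of the front faces, because the camera sees those faces from the robot side. I'll redo the measurement with the right heights.

Run:
```python
from h import *
f=dict(np.load("w3.npz")); d,T=wrist(f,f["pos"],f["q"])
px=lambda w:((w[:,:2]-[641.6,21.2])@[.9964,-.0852]).round(1)
print("board low edge z10",px(ray_plane(d,[[180,272.3],[335,272.3]],10)))
print("bed low edge z0",px(ray_plane(d,[[75,280.7],[440,280.7]],0)))
print("bed top edge z10",px(ray_plane(d,[[75,289],[440,289]],10)))
g=cv2.cvtColor(f["color"],cv2.COLOR_RGB2GRAY).astype(int)
for u in(180,335,75,440): print(u,g[266:300,u])
```

```text
board low edge z10 [-105.4 -105.5]
bed low edge z0 [-94.7 -95. ]
bed top edge z10 [-96.2 -96.5]
180 [ 64  64  63  63  61  81 137 196 204 206 208 212 212 214 215 216 210 173
 105  72  73  74  75  74  75  74  74  75  75  76  75  75  74  75]
335 [ 89  91  90  89  89  96 138 198 221 221 218 209 203 203 204 202 195 160
 100  73  74  74  74  74  74  74  76  76  77  77  76  73  74  75]
75 [ 67  67  68  68  66  64  62  62  63  62  62  62  63  66  89 128 151 158
 160 163 165 170 180 199 216 225 231 235 237 237 237 237 237 236]
440 [ 91  92  91  91  92  92  91  91  91  92  92  92  90  84  89 129 167 179
 182 188 192 198 214 240 248 247 247 247 247 247 247 247 247 247]
```

The board is home and square: near edge at press x = −105.4 (expected −105), with firm contact. Now I'll back off and rise.

Call:
apply_moves:
  plan: [1,-0.004,0,0,0,1,-0.01,0.001,0,0,1,-0.02,0.002,0,0,1,-0.03,0.003,0,0,1,-0.035,0.003,0.015,0,1,-0.035,0.003,0.045,0,1,-0.035,0.003,0.08,0,1,-0.035,0.003,0.118,0]

```text
clock: 6.32
position: [492.7, 34.1, 130.7]
ee_rot: [0.042, 0.999, -0.001, -0.001]
contact_force: [1.7, 0.3, -0.6]
gripper_width: 0.2
```

Call:
apply_moves:
  plan: [1,0,0,0.035,0,1,0,0,0.07,0,1,0,0,0.1,0,1,0,0,0.12,0,1,0.01,0,0.125,0,1,0.035,-0.003,0.125,0,1,0.065,-0.005,0.125,0,1,0.095,-0.007,0.125,0]

```text
clock: 6.98
position: [589.6, 27.5, 255.9]
ee_rot: [0.042, 0.999, 0.0, 0.001]
contact_force: [1.0, 0.3, 0.3]
gripper_width: 0.1
```

Run:
```python
from bench import arm
from h import *
s=arm.read_state(); print({k:np.round(s[k],3) for k in("clock","position","ee_rot","contact_force")})
f=arm.get_image("wrist"); np.savez("w4.npz",pos=s["position"],q=s["ee_rot"],**f)
cv2.imwrite("pics/w4.png",f["color"][:,:,::-1])
f=arm.get_image("top"); np.savez("top4.npz",**f)
cv2.imwrite("pics/top4.png",cv2.resize(f["color"][115:230,200:300,::-1],None,fx=6,fy=5.2,interpolation=cv2.INTER_CUBIC))
```

```text
{'clock': np.float64(6.983), 'position': array([589.637,  27.485, 255.889]), 'ee_rot': array([0.042, 0.999, 0.   , 0.001]), 'contact_force': array([1.031, 0.288, 0.279])}
```

View pics/w4.png

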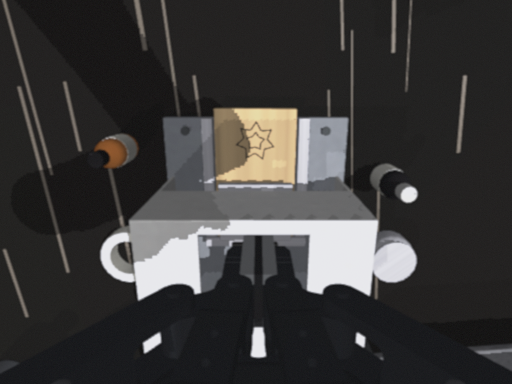

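View pics/top4.png

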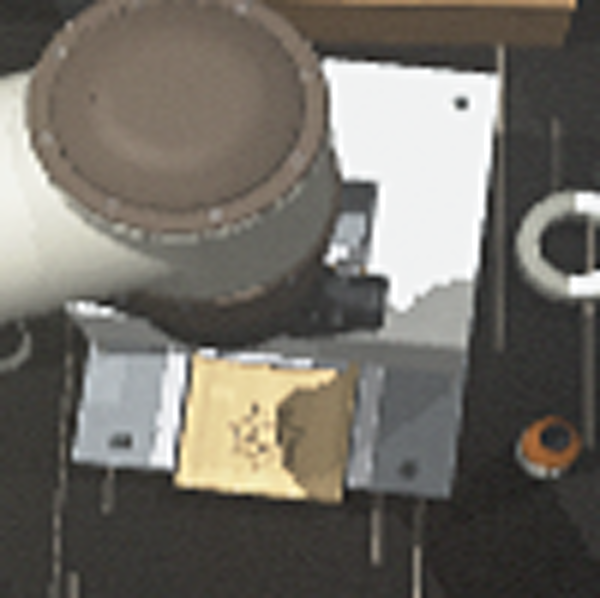

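In the wrist view the board sits in place, near edge at row 108 and bed front at row 117. The window's front edge is at row 235, columns 198–309. I'll compute these positions from this view.

Run:
```python
from h import *
f=dict(np.load("w4.npz")); d,T=wrist(f,f["pos"],f["q"])
pr=lambda w:np.c_[(w[:,:2]-[641.6,21.2])@[.9964,-.0852],(w[:,:2]-[641.6,21.2])@[.0852,.9964]].round(1).tolist()
g=cv2.cvtColor(f["color"],cv2.COLOR_RGB2GRAY).astype(int)
print(g[100:122,230],g[100:122,285]); print(g[108:130,175],g[108:130,335])
print("row cols",g[250,190:215],g[250,298:318]); print(g[226:244,215],g[226:244,300]); 
k=lambda a:np.abs(np.diff(a)).argmax()
for u in(230,285): print("board",pr(ray_plane(d,[[u,100+k(g[100:122,u])+.5]],10)))
for u in(175,335): print("bed",pr(ray_plane(d,[[u,110+k(g[110:122,u])+.5]],0)))
for v in(242,250,258):
    a=190+k(g[v,190:215])+.5;b=298+k(g[v,298:318])+.5; w=ray_plane(d,[[a,v],[b,v]],150); print("win sides",a,b,w[:,:2].round(1).tolist(),pr(w))
for u in(210,220,295,303): print("win front",226+k(g[226:244,u])+.5,pr(ray_plane(d,[[u,226+k(g[226:244,u])+.5]],150)))
```

```text
[ 33  33  33  33  33  30  34  55  92 121 128 130 128 128 129 128 128 130
 128 124 115 110] [ 33  34  32  32  32  35  34  54 106 166 201 205 204 203 204 204 204 205
 203 199 192 189]
[30 29 28 25 20 22 21 23 42 68 85 92 92 92 92 92 92 92 93 94 94 95] [ 33  33  34  33  33  32  33  34  51  95 139 153 156 155 155 155 155 154
 154 154 155 155]
row cols [232 233 232 233 233 233 232 218 176 147 146 149 148 149 148 148 147 149
 144 120  88  77  77  78  79] [ 80  78  78  80  79  77  79  78  77  83 131 202 232 234 233 232 233 232
 233 233]
[147 146 150 189 229 234 233 228 195 124  89  91 106 111 110 109 109 109] [233 232 233 233 233 233 233 229 198 130  96  93 104 108 109 109 110 110]
board [[-105.9, -30.1]]
board [[-104.9, 31.2]]
bed [[-95.2, -94.5]]
bed [[-95.5, 89.7]]
win sides 197.5 308.5 [[629.2, -25.1], [636.6, 63.5]] [[-8.4, -47.2], [-8.6, 41.7]]
win sides 197.5 308.5 [[636.2, -26.1], [643.7, 63.2]] [[-1.4, -47.6], [-1.5, 42.0]]
win sides 198.5 307.5 [[643.4, -26.2], [650.8, 62.1]] [[5.8, -47.1], [5.6, 41.5]]
win front 234.5 [[-15.0, -36.9]]
win front 234.5 [[-15.0, -29.0]]
win front 234.5 [[-15.1, 30.7]]
win front 234.5 [[-15.1, 37.0]]
```

The board's home position is confirmed. The window centre is at press (+25, −2) and the paddle at (+20, 0), so I'll aim the TCP at world (661.4, 18).

Call:
apply_moves:
  plan: [1,0.02,-0.002,0,0,1,0.045,-0.005,0,0,1,0.065,-0.008,0,0,1,0.071,-0.009,0,0,1,0.071,-0.009,0,0,1,0.071,-0.009,0,0]

```text
clock: 7.58
position: [659.3, 18.5, 254.8]
ee_rot: [0.042, 0.999, 0.0, -0.001]
contact_force: [-0.1, -0.1, 0.2]
gripper_width: -0.4
```

Call:
apply_moves:
  plan: [1,0.001,0,-0.015,0,1,0.001,0,-0.035,0,1,0.001,0,-0.055,0,1,0.001,0,-0.07,0,1,0.001,0,-0.08,0,1,0.001,0,-0.084,0,1,0.001,0,-0.085,0,1,0.001,0,-0.085,0]

```text
clock: 8.25
position: [661.5, 18.5, 171.2]
ee_rot: [0.042, 0.999, 0.0, 0.001]
contact_force: [-0.5, 0.2, 0.2]
gripper_width: 0.0
```

Run:
```python
from bench import arm
from h import *
s=arm.read_state(); print({k:np.round(s[k],3) for k in("clock","position","ee_rot","contact_force")})
f=arm.get_image("wrist"); np.savez("w5.npz",pos=s["position"],q=s["ee_rot"],**f)
cv2.imwrite("pics/w5.png",f["color"][:,:,::-1])
f=arm.get_image("scene"); cv2.imwrite("pics/s5.png",cv2.resize(f["color"][130:270,210:345,::-1],None,fx=4.2,fy=4.2,interpolation=cv2.INTER_CUBIC))
```

```text
{'clock': np.float64(8.25), 'position': array([661.481,  18.465, 171.235]), 'ee_rot': array([0.042, 0.999, 0.   , 0.001]), 'contact_force': array([-0.484,  0.167,  0.232])}
```

View pics/w5.png

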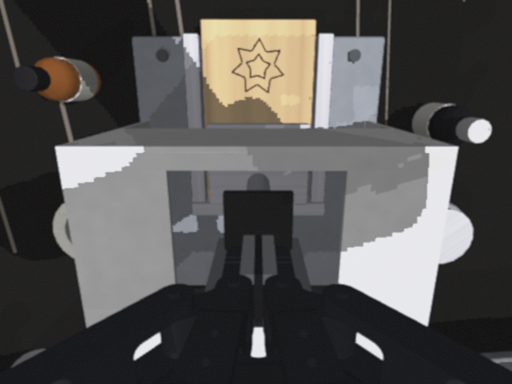

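View pics/s5.png

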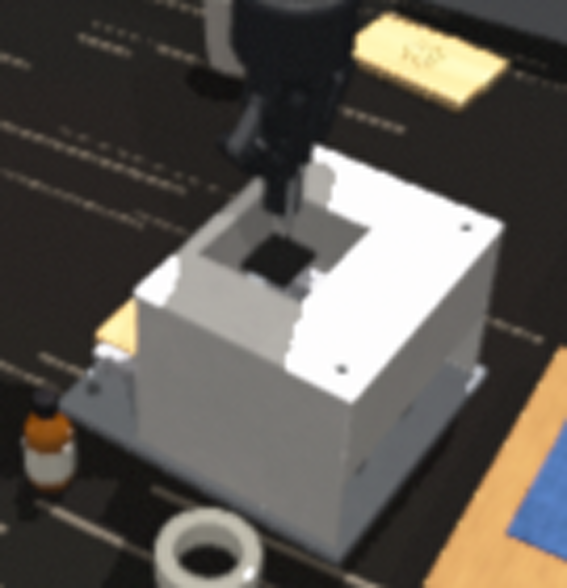

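The fingers (column 258) are centred on both the paddle (columns 223–293) and the window (168–346). Now I'll descend slowly.

Call:
apply_moves:
  plan: [1,0,0,-0.01,0,1,0,0,-0.02,0,1,0,0,-0.028,0,1,0,0,-0.034,0,1,0,0,-0.037,0,1,0,0,-0.039,0,1,0,0,-0.041,0,1,0,0,-0.043,0]

```text
clock: 9.02
position: [661.1, 18.1, 127.7]
ee_rot: [0.042, 0.999, -0.0, -0.0]
contact_force: [-3.5, 0.0, 3.9]
gripper_width: 0.1
```

Call:
apply_moves:
  plan: [1,0,0,-0.002,0,1,0,0,-0.004,0,1,0,0,-0.006,0,1,0,0,-0.008,0,1,0,0,-0.01,0,1,0,0,-0.01,0]

```text
clock: 9.52
position: [661.1, 18.2, 116.9]
ee_rot: [0.042, 0.999, -0.0, -0.0]
contact_force: [-4.9, -0.2, 4.8]
gripper_width: -0.0
```

Call:
apply_moves:
  plan: [1,0,0,-0.001,0,1,0,0,-0.002,0,1,0,0,-0.003,0,1,0,0,-0.003,0]

```text
clock: 9.85
position: [661.3, 18.2, 114.3]
ee_rot: [0.042, 0.999, -0.0, -0.0]
contact_force: [-4.6, -0.4, 4.2]
gripper_width: 0.2
```

Call:
apply_moves:
  plan: [1,0,0,-0.001,0,1,0,0,-0.002,0,1,0,0,-0.002,0]

```text
clock: 10.1
position: [661.6, 18.2, 112.5]
ee_rot: [0.042, 0.999, -0.0, 0.0]
contact_force: [-3.1, -0.4, 5.5]
gripper_width: -0.1
```

Call:
apply_moves:
  plan: [1,0,0,-0.001,0,1,0,0,-0.002,0,1,0,0,-0.002,0]

```text
clock: 10.35
position: [661.7, 18.1, 111.0]
ee_rot: [0.042, 0.999, -0.0, 0.0]
contact_force: [-4.6, -0.5, 5.0]
gripper_width: -0.0
```

Call:
apply_moves:
  plan: [1,0,0,-0.001,0,1,0,0,-0.002,0,1,0,0,-0.002,0]

```text
clock: 10.6
position: [661.8, 18.1, 110.7]
ee_rot: [0.042, 0.999, -0.0, 0.001]
contact_force: [-8.5, -1.3, 12.0]
gripper_width: 0.1
```

The force jumped at z=110.7, so that is the lever's stop. I'll add 1 mm for preload and hold for more than 2 s.

Call:
apply_moves:
  plan: [1,0,0,-0.001,0,1,0,0,-0.001,0,1,0,0,-0.001,0,1,0,0,-0.001,0,1,0,0,-0.001,0,1,0,0,-0.001,0,1,0,0,-0.001,0,1,0,0,-0.001,0]

```text
clock: 11.27
position: [661.9, 18.1, 110.5]
ee_rot: [0.042, 0.999, -0.0, 0.001]
contact_force: [-8.0, -0.3, 14.1]
gripper_width: 0.0
```

Run:
```python
from bench import arm
from h import *
s=arm.read_state(); print({k:np.round(s[k],3) for k in("clock","position","ee_rot","contact_force")})
f=arm.get_image("wrist"); np.savez("w6.npz",pos=s["position"],q=s["ee_rot"],**f)
cv2.imwrite("pics/w6.png",f["color"][:,:,::-1])
d,T=wrist(f,s["position"],s["ee_rot"]); P=cloud(d)
m=np.zeros((384,512),bool); m[150:240,215:300]=True
m&=(abs(P[...,2]-110)<25)&(f["color"].max(-1)<70)
Q=P[m]; L=(Q[:,:2]-[641.6,21.2])
x=L@[.9964,-.0852]; ok=(x<12)&(x>-5); print(ok.sum(), np.polyfit(x[ok],Q[ok,2],1), [(a,np.median(Q[(x>a)&(x<a+3),2]).round(1)) for a in range(-6,24,3)])
```

```text
{'clock': np.float64(11.267), 'position': array([661.858,  18.104, 110.485]), 'ee_rot': array([ 0.042,  0.999, -0.   ,  0.001]), 'contact_force': array([-8.012, -0.254, 14.137])}
1796 [  0.47278547 100.60044675] [(-6, np.float64(nan)), (-3, np.float64(nan)), (0, np.float64(103.3)), (3, np.float64(102.8)), (6, np.float64(103.9)), (9, np.float64(104.8)), (12, np.float64(105.6)), (15, np.float64(104.9)), (18, np.float64(nan)), (21, np.float64(nan))]
  return _methods._mean(a, axis=axis, dtype=dtype,
  ret = ret.dtype.type(ret / rcount)
```

View pics/w6.png

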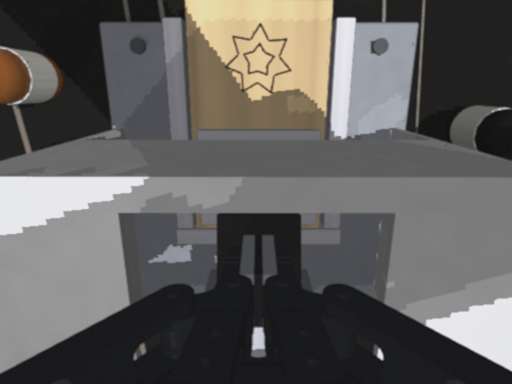

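The paddle is fully down: its front edge measures z≈103, against 104 expected at 0.30 rad. The fingers are clear of the window edges, so I'll keep holding.

Call:
apply_moves:
  plan: [1,0,0,0,0,1,0,0,0,0,1,0,0,0,0,1,0,0,0,0,1,0,0,0,0,1,0,0,0,0,1,0,0,0,0,1,0,0,0,0]

```text
clock: 11.98
position: [661.9, 18.1, 110.5]
ee_rot: [0.042, 0.999, -0.0, 0.001]
contact_force: [-9.1, 0.0, 14.8]
gripper_width: 0.2
```

Call:
apply_moves:
  plan: [1,0,0,0,0,1,0,0,0,0,1,0,0,0,0,1,0,0,0,0,1,0,0,0,0,1,0,0,0,0,1,0,0,0,0,1,0,0,0,0]

```text
clock: 12.65
position: [661.9, 18.1, 110.5]
ee_rot: [0.042, 0.999, -0.0, 0.001]
contact_force: [-8.0, 0.2, 14.9]
gripper_width: -0.4
```

Call:
apply_moves:
  plan: [1,0,0,0,0,1,0,0,0,0,1,0,0,0,0,1,0,0,0,0,1,0,0,0,0,1,0,0,0,0,1,0,0,0,0,1,0,0,0,0]

```text
clock: 13.32
position: [661.8, 18.1, 110.5]
ee_rot: [0.042, 0.999, -0.0, 0.001]
contact_force: [-9.1, 0.1, 15.5]
gripper_width: 0.1
```

Held for about 2.7 s. Now releasing slowly and rising straight out.

Call:
apply_moves:
  plan: [1,0,0,0.004,0,1,0,0,0.008,0,1,0,0,0.012,0,1,0,0,0.016,0,1,0,0,0.02,0,1,0,0,0.024,0,1,0,0,0.028,0,1,0,0,0.033,0]

```text
clock: 13.98
position: [662.2, 18.7, 140.2]
ee_rot: [0.042, 0.999, 0.0, 0.001]
contact_force: [-0.4, -0.0, -0.1]
gripper_width: 0.3
```

Call:
apply_moves:
  plan: [1,0,0,0.01,0,1,0,0,0.025,0,1,0,0,0.045,0,1,0,0,0.07,0,1,0,0,0.095,0,1,0,0,0.11,0,1,0,0,0.12,0,1,0,0,0.12,0]

```text
clock: 14.65
position: [662.7, 18.5, 263.5]
ee_rot: [0.042, 0.999, 0.001, 0.003]
contact_force: [0.6, 0.1, 0.4]
gripper_width: 0.5
```

Call:
apply_moves:
  plan: [1,-0.015,0.001,0,0,1,-0.04,0.003,0,0,1,-0.07,0.006,0,0,1,-0.1,0.009,0,0,1,-0.13,0.011,0,0,1,-0.16,0.014,0,0,1,-0.19,0.016,0,0,1,-0.2,0.017,0,0]

```text
clock: 15.32
position: [457.3, 34.9, 259.2]
ee_rot: [0.042, 0.999, 0.0, -0.002]
contact_force: [-0.2, -0.4, -0.5]
gripper_width: -0.1
```

Run:
```python
from bench import arm
from h import *
s=arm.read_state(); print({k:np.round(s[k],3) for k in("clock","position","contact_force")})
f=arm.get_image("top"); np.savez("top7.npz",**f); a=np.load("top0.npz")
cv2.imwrite("pics/top7.png",cv2.resize(f["color"][:,:,::-1],(800,600),interpolation=cv2.INTER_CUBIC))
P=cloud(f);C=f["color"]
m=np.zeros((384,512),bool); m[150:174,232:262]=((C.max(-1)<101)&(P[...,2]>100)&(P[...,2]<142))[150:174,232:262]
print("paddle",m.sum(),np.median(P[m],0))
df=cv2.absdiff(C,a["color"]).max(-1)
for n,(x,y) in dict(win=(667,18)).items(): pass
cv2.imwrite("pics/diff7.png",cv2.resize(df,(800,600)))
f=arm.get_image("scene"); cv2.imwrite("pics/s7.png",cv2.resize(f["color"][:,:,::-1],(800,600),interpolation=cv2.INTER_CUBIC))
```

```text
{'clock': np.float64(15.317), 'position': array([457.284,  34.902, 259.228]), 'contact_force': array([-0.171, -0.409, -0.487])}
paddle 156 [661.01929467  19.3551876  132.21589581]
```

View pics/top7.png

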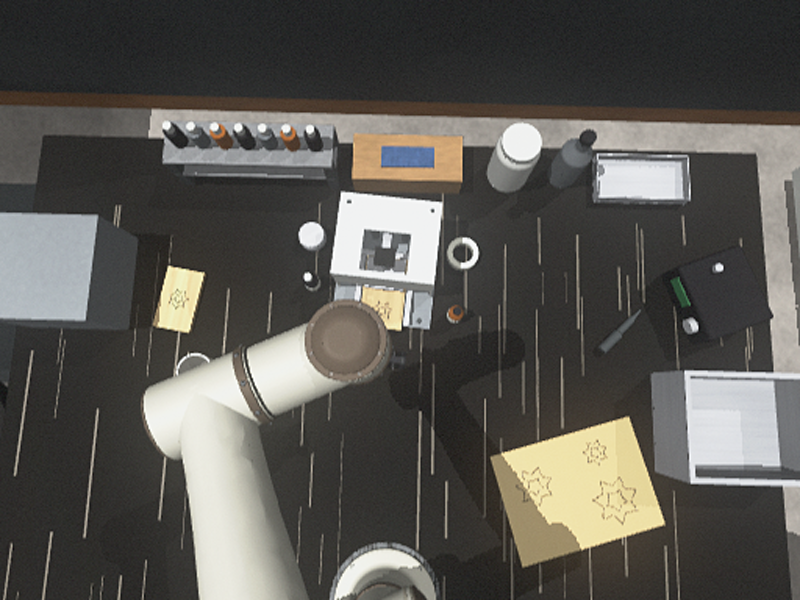

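View pics/s7.png

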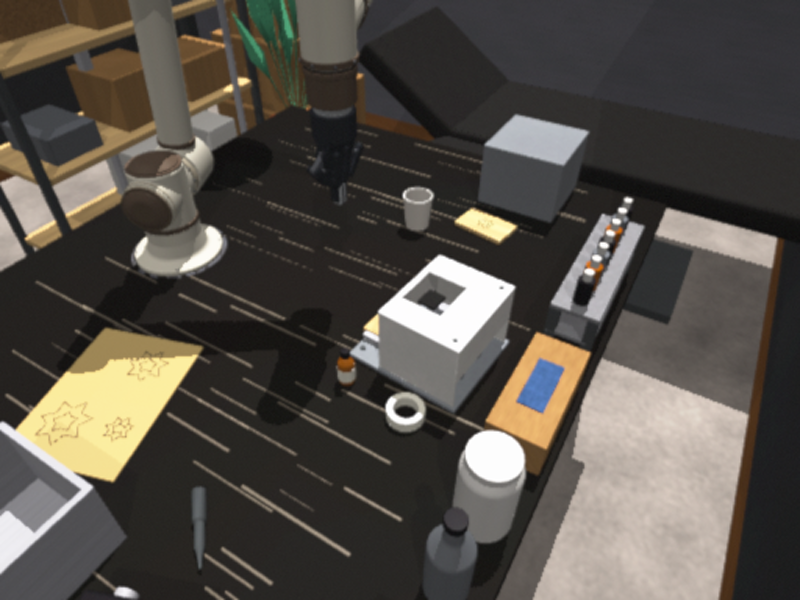

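The paddle is back up at z=132 and the bystanders look unmoved. The board at (378,320) still needs one check from the wrist camera. I'll let the arm settle, do that check and hand in.

Call:
apply_moves:
  plan: [1,0,0,0,0,1,0,0,0,0,1,0,0,0,0,1,0,0,0,0,1,0,0,0,0,1,0,0,0,0]

```text
clock: 15.92
position: [461.7, 35.3, 260.0]
ee_rot: [0.042, 0.999, -0.0, -0.0]
contact_force: [-0.2, 1.0, 0.2]
gripper_width: 0.2
```

Run:
```python
from bench import arm
from h import *
s=arm.read_state(); f=arm.get_image("wrist"); d,T=wrist(f,s["position"],s["ee_rot"])
cv2.imwrite("pics/w8.png",f["color"][:,:,::-1])
g=cv2.cvtColor(f["color"],cv2.COLOR_RGB2GRAY).astype(int)
def row(w):
    q=d["camera_from_world"]@np.r_[w,1]; q=d["camera_matrix"]@q[:3]; return q[:2]/q[2]
O=np.array([641.6,21.2]);X=np.array([.9964,-.0852]);Y=np.array([.0852,.9964])
for n,x,h,ys in(("board",-105,10,(-35,35)),("bed",-95,0,(-80,80))):
    for y in ys:
        u,v=row(np.r_[O+x*X+y*Y,h]); u=int(round(u)); v0=int(v)-9; k=np.diff(g[v0:v0+18,u]).argmax(); w=ray_plane(d,[[u,v0+k+.5]],h)[0,:2]; print(n,y,(u,v0+k),"press x",((w-O)@X).round(1))
print(arm.job_done(), s["clock"])
```

```text
board -35 (231, np.int64(214)) press x -105.8
board 35 (288, np.int64(217)) press x -101.9
bed -80 (197, np.int64(221)) press x -92.5
bed 80 (323, np.int64(221)) press x -92.7
the job is handed in; nothing more can be done
None 15.9167
```

The board is home against the stop, and the lever was pressed fully down, held and released. I handed the job in at about 16 s.

- **Board:** I pushed it about 40 mm with closed fingertips until it stopped firmly at about 9 N. Right after the push its near edge measured press x ≈ −105.4 and square; home is −105. A second view after I backed away gave −105 to −106.
- **Lever:** I went down through the window, centred on the paddle. The force jumped at z ≈ 110.6, and the paddle's tilt and front-edge height (about 103 mm) fit 0.30 rad. I held it there for about 2.7 s at around 15 N. After release the paddle measured 132 mm high; it rests at 133 mm.
- **Guard:** The camera views showed clearance around the fingers. No force readings suggested contact.
- **Other objects:** By eye in the last top and scene pictures, they stand where they were. The arm hid most of the cup in the top picture, but the cup shows in place in the scene picture.
- **A check that disagreed:** The final wrist measurement of the board's edge gave −105.8 on one side and −101.9 on the other. In that view the bed front read −92.6 where it should be −95, so the view was offset by about 2.4 mm. The gap to the bed averages about 11 mm, and home is 10 mm. I put the side-to-side difference down to a single-edge pixel error rather than the board moving, but I handed in without a second look.

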